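Scrap the bar that failed the straightness check

TASK

The steel extension bar lying on the two V-blocks has failed its straightness check. Swing the keeper arm clear of it, lift the bar out and drop it into the translucent scrap tray so that it lies wholly inside, below the rim, then swing the keeper arm fully home again over the empty V-blocks. Leave the other extension bar, and the tray itself, where they are.

Things in the scene. Friction and masses are not known exactly. Their poses are not given: they have to be found in the camera images.
- v_fixture: steel check fixture fixed to the bench; it may stand left or right of the middle, the tray then on the other side, yaw -0.4 to 0.4 rad. Base plate 135 x 130 x 12 mm; two V-blocks 14 mm thick, centred 45 mm either side of its origin along its y axis; the bar lies in them along y, above the origin (on the bench). Pivot post on its -x side (towards the robot). 76 mm are free between the blocks for fingers
- v_seat (a point): middle of the fixture, on the axis of a bar lying in it: half-way between the two V-blocks, 55 mm above the bench and 43 mm above the base plate. The V-blocks reach no more than 3 mm above this height
- keeper_pivot (a point): point on the upright axis of the keeper arm's pivot post, 70 mm from v_seat towards the fixture's -x, 96 mm above the bench (knob height). Post 18 mm thick (foot 28 mm), with hub and cap 81 mm high
- keeper (a joint): angle of the keeper arm about the pivot: 0 = fully home, at its stop, the arm pointing along the fixture's x axis across the middle of the bar, 3 mm above it; grows as it swings anticlockwise seen from above, to a stop at 1.75. Clear of the bar from about 0.8 on. At the start 0 to 0.25. Light friction (about 1 N at the knob); it stays where it is left
- keeper_knob (a point): middle of the black upright round knob (18 mm diameter, 34 mm high, from 74 to 108 mm above the bench; this point 96 mm) on the free end of the aluminium keeper arm, 105 mm from the pivot axis; moves with the arm. Arm 14 mm wide (20 mm round the knob), 6 mm thick, underside 68 mm above the bench
- reject_bar_center (a point): centre of the steel extension bar that lies on the V-blocks (21 mm diameter, 141 mm long, 0.15 to 0.3 kg); its y axis runs along the bar. At the start its axis is 55 mm above the bench
- reject_bar_end_a (a point): middle of that bar's end on its own +y side, 70 mm from its centre, on its axis
- reject_bar_end_b (a point): middle of that bar's end on its own -y side, 70 mm from its centre, on its axis
- scrap_tray: translucent white plastic tray, loose on the bench (0.45 kg), open on top, 138 x 198 mm over the rim, long side along its y axis, 60 mm high; inside 120 x 180 mm, floor and upright walls 2 mm thick. Origin at the centre of its underside; yaw -0.3 to 0.3. A scrapped lever and a bolt (12 and 14 mm high) lie in it by the long walls; 18 mm either side of its long middle line is free
- good_bar_center (a point): centre of the other, like extension bar (21 mm diameter, 141 mm long), lying on the bench near the middle between fixture and tray, 10.5 mm above the bench; to be left alone
Things that resemble listed ones, but are neither listed nor needed, are in the scene too. Leave any pink look-alike of the part that bears reject_bar_center alone.

How it is judged:
By the outcome, as a careful person would: the job done as asked, in the order asked, and still so for the second after the job is handed in, with the robot touching nothing.
It also fails if it takes over 72 s, if anything falls off the work surface, if the arm or the gripper's body presses on something with over 40 N, if the wrist force passes 120 N, or if a joint passes its speed limit or range.

ROBOT

A 7-joint arm with a two-finger parallel gripper is mounted at the origin on a cart in front of the work surface, level with it; the furniture and walls round the work are solid. World frame = base frame: x ahead of the robot, y to its left, z up, the work surface at z = 0. Lengths are in m, angles in rad, forces in N, time in s.
With the tool pointing down it reaches from about 0.4 to 0.875 m from the base axis. Payload 19.3 kg.
Tool frame: the origin (TCP) lies at the very end of the fingers, on their centre line; the grasp point (between the pads) lies 19 mm behind it; z points along the fingers, y is the line along which they close (so a half turn about z gives the same grasp; the last joint's range is limited). The gripper opens to 85 mm and grips with 20 to 120 N. Pads are 22 mm wide; open, the fingers measure 114 mm over their backs; the gripper's body (76 mm by 85 mm) begins 54 mm behind the grasp point. The pads swing forward as they close: fully open they stand 13 mm farther back than shut.
Start: joints at [-1.249, 0.521, -0.036, 1.599, 0.021, 1.021, -0.113], TCP at [0.239, 0.578, 0.195] pointing down, gripper open.
Joint ranges: [-2.91, 2.91], [-0.3, 2.13], [-1.5, 1.42], [0.17, 2.43], [-1.26, 4.41], [0.16, 1.93], [-2.52, 2.52]. Speed limits (rad/s): [1.89, 1.89, 2.39, 2.39, 3.01, 3.01, 3.01].

INTERFACE

Orientations are given as [roll, pitch, yaw] about the fixed x, y, z axes, in that order (R = Rz(yaw) Ry(pitch) Rx(roll)).
In Python, from workcell import bot gives the robot as it stands. The module is installed in compiled form; this text tells all that it offers.
- The arm moves only by the tool apply_moves, never from a script. Its arguments are lists of equal length, an entry for each row: "claw": the finger opening in m, from 0 to 0.0854; "xyz": the shift along the tool's x, y, z in m, a list of three; "twist": the turn, a rotation vector about the tool's x, y, z in rad, a list of three. A call has 1 to 20 rows; each row shifts and turns the commanded pose from where the row before left it, along the tool's axes as they then stand; what a row does not reach is not made up. A row lasts 1/10 s, in which the tool goes at most 50 mm and 8.59 degrees, less where a joint would pass 70% of its speed; a pose out of reach is approached as far as the arm can. A call with a gripper value outside its range is refused whole. The fingers move at their own pace and stop on an object; "force" is the grip in N (left out, the last holds). Time passes only in rows, so rows that do not move let the fingers close. It gives the time, the measured TCP pose, the force, the opening and the grip force at its end, in the units of the state.
- bot.observe(): the state, without advancing time (a new reading comes with each control period).
- bot.grab_frame(name): name is "scene" or "side" or "wrist"; returns a dict with "img" (400x640x3 uint8, red, green, blue), "vfov" (degrees; the focal length in pixels is half the picture's height over the tangent of half this angle, whatever the lens; pixels are square), "cx", "cy" (the principal point, pixels), "view" (4x4, takes a point from world to camera coordinates). Camera axes: x right, y up, looking along -z (the intrinsics and any distortion apply to the point x, -y, -z); pixel columns grow to the right and rows downward; lengths in m; the calibration is good to about 2 mm. A picture is of the moment at which its call begins. There is no depth.
- bot.job_done(): hands the job in; it is judged then, once.
Trained networks look in the newest picture that a camera, given by its name, has taken for a name from the list of things; names that differ only in an ending like _2 or _b are one class to them, and where a whole thing is asked for, a point or a joint stands for the part that bears it (a point fixed in the world has none). Each returns a list of dicts, best first, with "score" (0 to 1); they miss things now and then, are a little off and sometimes report something else, mostly with a low value. They report only what shows in the picture. A call takes as long as a camera call. They do not tell look-alikes from the thing itself.
- bot.find_in(camera, query): "position" ([x, y, z] in m, in world coordinates, good to about 4 mm: the middle of the surface that is visible of it).
The state is a dict: "clock": time; "qpos": joint angles; "qd": joint speeds; "joint_efforts": joint torques, N m; "position": TCP position; "tool_rot": TCP orientation; "force": force on the tool from outside, world axes, zero at the start; "moment": the same for the moment, N m; "grip_width": finger opening in m; "finger_force": force on a finger pad.
Only numpy, scipy, OpenCV 4.12 (cv2) and the standard library are available. Lean on these libraries where they do the work, as an engineer would, in place of code of your own. Each camera call takes 0.05 s, during which the arm holds its last target. There are 200 camera calls.

## Working session

There is one attempt and no reset: what is moved stays moved. The work goes in short steps, Python scripts to look and compute and a tool call to move; the robot and the scene stay as the last step left them, time stands still between calls to the robot, and variables do not carry over. Pictures are saved under pics/ and viewed, at most 10 in all, crops included, and the job is handed in when it is done.

Besides the shell and the picture viewer there is one more tool, called after "Call:" by a JSON object that holds its "fn" and its "kwargs". apply_moves: Moves the arm, as the interface text tells. Its arguments: {"type":"object","properties":{"claw":{"type":"array"},"xyz":{"type":"array"},"twist":{"type":"array"},"force":{"type":"number"}},"required":["claw","xyz","twist"]}

```bash
mkdir -p pics; cat > h.py <<'E'
import numpy as np, cv2
from workcell import bot
def save(cam,name,crop=None,scale=1):
    f=bot.grab_frame(cam); im=f["img"]
    if crop: im=im[crop[1]:crop[3],crop[0]:crop[2]]
    im=cv2.resize(im,None,fx=scale,fy=scale,interpolation=cv2.INTER_CUBIC)
    cv2.imwrite("pics/"+name,im[:,:,::-1]); return f
def proj(f,p):
    c=f["view"]@np.append(p,1); F=len(f["img"])/2/np.tan(np.radians(f["vfov"])/2)
    return np.array([f["cx"]+F*c[0]/-c[2], f["cy"]-F*c[1]/-c[2]])
def ray(f,u,v,z):
    F=len(f["img"])/2/np.tan(np.radians(f["vfov"])/2)
    R=f["view"][:3,:3];t=f["view"][:3,3]
    d=R.T@np.array([(u-f["cx"])/F,-(v-f["cy"])/F,-1]);o=-R.T@t
    return o+d*(z-o[2])/d[2]
E
python3 - <<'E'
from h import *
fs={}
for c in("scene","side"):
    fs[c]=f=save(c,c+"0.png")
    print(c,f["vfov"],f["cx"],f["cy"],[k for k in f])
    for q in("v_fixture","v_seat","keeper_pivot","keeper_knob","reject_bar_center","reject_bar_end_a","scrap_tray","good_bar_center"):
        try:
            for d in bot.find_in(c,q)[:4]: print(q,np.round(d["position"],3),round(d["score"],2),proj(f,d["position"]).round())
        except Exception as e: print(q,e)
s=bot.observe();print(s["position"],s["tool_rot"],s["clock"],s["force"])
E
```

```text
scene 54.788828066384475 313.6875102410499 204.43986090412815 ['img', 'vfov', 'cx', 'cy', 'view']
v_fixture [0.504 0.188 0.014] 0.56 [252. 217.]
v_seat [0.499 0.187 0.016] 0.97 [252. 218.]
keeper_pivot [0.498 0.186 0.01 ] 0.91 [252. 220.]
keeper_knob [0.534 0.19  0.076] 0.72 [256. 196.]
reject_bar_center [0.452 0.378 0.012] 0.7 [190. 206.]
reject_bar_center [0.534 0.184 0.061] 0.62 [258. 200.]
reject_bar_end_a [0.501 0.189 0.012] 0.69 [251. 218.]
reject_bar_end_a [0.45  0.373 0.012] 0.52 [191. 206.]
reject_bar_end_a [0.538 0.183 0.065] 0.46 [259. 199.]
scrap_tray [ 0.564 -0.213  0.01 ] 0.63 [390. 261.]
good_bar_center [ 0.513 -0.012  0.018] 0.69 [314. 242.]
side 47.779844509586525 317.23147279524284 193.88927177314835 ['img', 'vfov', 'cx', 'cy', 'view']
v_fixture [0.509 0.188 0.013] 0.87 [285. 187.]
v_seat [0.511 0.184 0.014] 0.73 [287. 187.]
keeper_knob [0.54  0.188 0.078] 0.83 [294. 165.]
reject_bar_center [0.458 0.378 0.015] 0.69 [247. 157.]
reject_bar_center [0.538 0.178 0.06 ] 0.58 [296. 172.]
reject_bar_center [0.51  0.184 0.013] 0.53 [286. 187.]
reject_bar_end_a [0.54 0.18 0.06] 0.65 [296. 172.]
reject_bar_end_a [0.457 0.374 0.012] 0.63 [247. 159.]
scrap_tray [ 0.556 -0.197  0.018] 0.8 [369. 272.]
good_bar_center [ 0.515 -0.013  0.015] 0.51 [318. 229.]
[0.23867348 0.57765098 0.19497875] [3.14158361e+00 1.16431548e-05 2.74977357e+00] 0.9 [-0.80874169  0.48815549  0.92886184]
```

View pics/scene0.png

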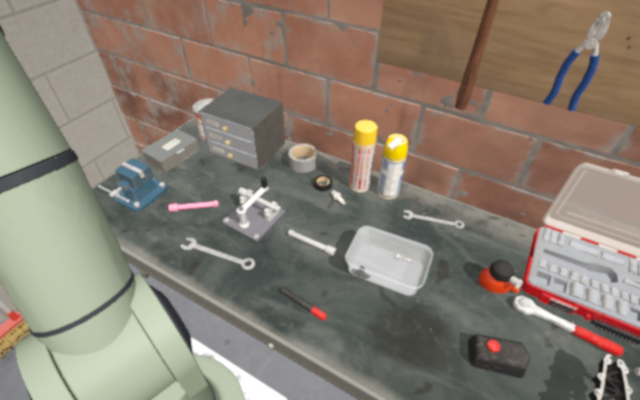

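View pics/side0.png

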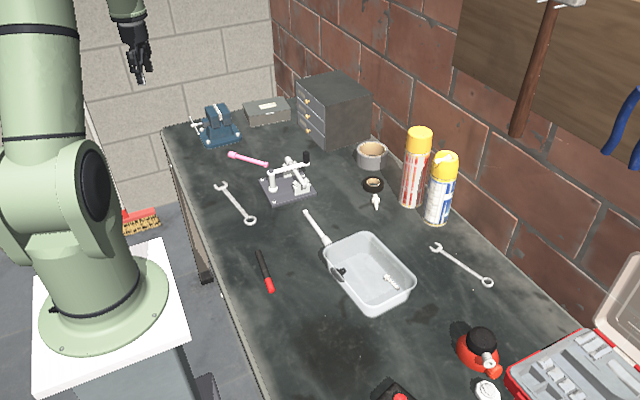

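The scene shows the fixture at (255,212) and the tray at (390,260). The good bar is at (312,242) and the pink look-alike at (193,206). I'll go above the fixture to measure with the wrist camera.

Call:
{"fn": "apply_moves", "kwargs": {"claw": [0.085,0.085,0.085,0.085,0.085,0.085,0.085,0.085,0.085,0.085,0.085,0.085,0.085,0.085,0.085,0.085,0.085], "xyz": [[0,0,-0.03],[0,0,-0.04],[0,0,-0.04],[-0.025,-0.02,-0.02],[-0.025,-0.02,-0.02],[-0.025,-0.02,-0.02],[-0.025,-0.02,0],[-0.025,-0.02,0],[-0.025,-0.02,0],[-0.025,-0.02,0],[-0.025,-0.02,0],[-0.025,-0.02,0],[-0.025,-0.02,0],[-0.025,-0.02,0],[-0.025,-0.02,0],[-0.025,-0.02,0],[0,0,0]], "twist": [[0,0,0],[0,0,0],[0,0,0],[0,0,0],[0,0,0],[0,0,0],[0,0,0],[0,0,0],[0,0,0],[0,0,0],[0,0,0],[0,0,0],[0,0,0],[0,0,0],[0,0,0],[0,0,0],[0,0,0]]}}

```text
clock: 2.6
position: [0.4415, 0.2095, 0.3653]
tool_rot: [-3.141, 0.001, 2.744]
force: [-0.8, 0.8, -0.7]
grip_width: 0.0851
finger_force: 0.0
```

Call:
{"fn": "apply_moves", "kwargs": {"claw": [0.085,0.085,0.085,0.085,0.085,0.085,0.085,0.085,0.085,0.085,0.085], "xyz": [[0,0,0],[0,0,0],[0,0,0],[0,0,0],[0,0,0],[0,0,0],[0,0,0],[0,0,0],[0,0,0],[0,0,0],[0,0,0]], "twist": [[0,0,0.12],[0,0,0.12],[0,0,0.12],[0,0,0.12],[0,0,0.12],[0,0,0.12],[0,0,0.12],[0,0,0.12],[0,0,0.12],[0,0,0.1],[0,0,0]]}}

```text
clock: 3.7
position: [0.4395, 0.2136, 0.365]
tool_rot: [-3.142, -0.0, 1.568]
force: [0.3, -0.1, -0.7]
grip_width: 0.0851
finger_force: 0.0
```

```bash
python3 - <<'E'
from h import *
f=save("wrist","w1.png")
print(f["vfov"],f["cx"],f["cy"],np.round(np.linalg.inv(f["view"]),3))
for q in("v_fixture","v_seat","keeper_pivot","keeper_knob","reject_bar_center","reject_bar_end_a"):
    for d in bot.find_in("wrist",q)[:4]: print(q,np.round(d["position"],3),round(d["score"],2),proj(f,d["position"]).round())
np.save("w1.npy",f,allow_pickle=True)
E
```

```text
66.20887454001962 322.9702332418598 200.37164136868952 [[ 1.     0.002 -0.001  0.439]
 [-0.002  0.956  0.293  0.288]
 [ 0.001 -0.293  0.956  0.544]
 [ 0.     0.     0.     1.   ]]
v_fixture [0.511 0.199 0.007] 0.75 [364. 160.]
v_seat [0.506 0.196 0.012] 0.88 [361. 162.]
v_seat [0.528 0.194 0.073] 0.49 [380. 169.]
keeper_pivot [0.504 0.2   0.011] 0.92 [360. 159.]
keeper_knob [0.527 0.195 0.075] 0.82 [379. 169.]
keeper_knob [0.504 0.196 0.012] 0.63 [360. 162.]
reject_bar_center [0.54  0.204 0.058] 0.7 [386. 162.]
reject_bar_center [0.449 0.381 0.018] 0.64 [329.  44.]
reject_bar_end_a [0.449 0.384 0.016] 0.91 [329.  42.]
reject_bar_end_a [0.542 0.206 0.059] 0.87 [387. 160.]
```

View pics/w1.png

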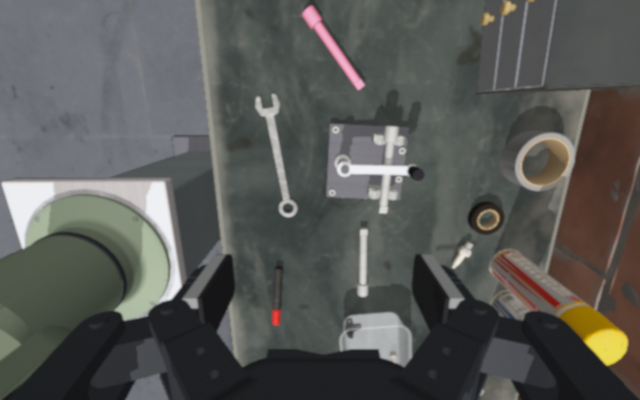

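The reject bar is the steel one at (387,165) in the V-blocks, under the keeper arm. The steel bar at (363,260) on the bench is the good one, and the pink one at (335,45) is a look-alike. I'll confirm this in an enlarged crop.

```bash
python3 - <<'E'
from h import *
im=cv2.imread("pics/w1.png")[110:225,315:445]
cv2.imwrite("pics/c1.png",cv2.resize(im,None,fx=5,fy=5,interpolation=cv2.INTER_CUBIC))
E
```

```text
(no output)
```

View pics/c1.png

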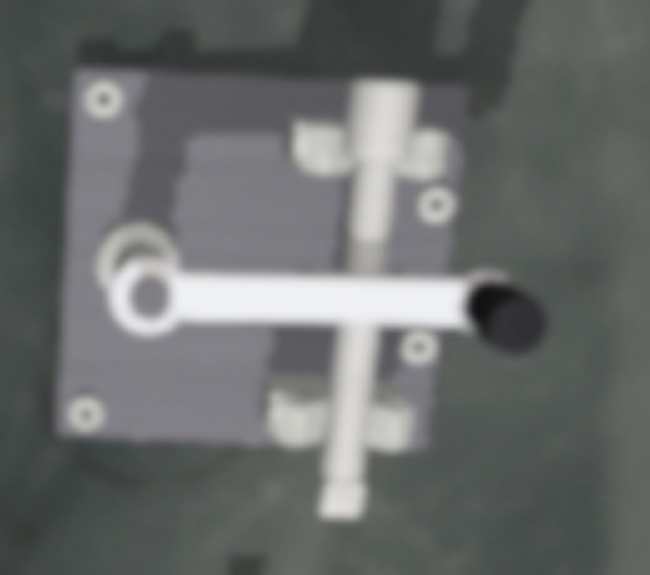

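The crop confirms it: the reject bar is steel, lies in both V-blocks, and the arm crosses it. The pivot cap is at (345,169) and the knob at (417,174). Next I'll compute the poses.

```bash
python3 - <<'E'
from h import *
f=np.load("w1.npy",allow_pickle=True).item()
C=lambda x,y,z:ray(f,315+x/5,110+y/5,z)[:2]
P=C(149,297,.081);K=C(518,330,.108);K2=C(487,300,.074)
print("pivot",P,"knob",K,K2,np.hypot(*(K-P)),"armang",np.arctan2(*(K-P)[::-1]))
c=[C(77,70,.012),C(58,435,.012),C(428,447,.012),C(470,85,.012)]
for i in range(4):
    d=c[(i+1)%4]-c[i];print("corner",c[i].round(4),np.hypot(*d).round(3),np.arctan2(d[1],d[0]).round(3))
B=[C(385,82,.055),C(343,517,.055)]
d=B[0]-B[1];print("bar",B,(B[0]+B[1])/2,np.hypot(*d),"yaw",np.arctan2(d[1],d[0])-np.pi/2)
E
```

```text
pivot [0.47305655 0.19603328] knob [0.57840823 0.19143512] [0.57876746 0.19343275] 0.10545197883301131 armang -0.043618149966893664
corner [0.4524 0.26  ] 0.128 -1.619
corner [0.4462 0.1317] 0.134 -0.036
corner [0.5803 0.1269] 0.128 1.532
corner [0.5853 0.2547] 0.133 3.102
bar [array([0.54699641, 0.25841317]), array([0.54193045, 0.11526533])] [0.54446343 0.18683925] 0.1432374506666436 yaw -0.03537493696854477
```

Call:
{"fn": "apply_moves", "kwargs": {"claw": [0.05,0.05,0.05,0.05,0.05,0.05,0.05,0.05,0.05,0.05,0.05,0.05,0.05,0.05,0.05,0.05,0.05,0.05,0.05], "xyz": [[-0.005,0.028,0.03],[-0.004,0.028,0.03],[-0.004,0.028,0.03],[-0.004,0.028,0.03],[-0.004,0.027,0.02],[0,0,0],[0,0,0],[0,0,0],[0,0,0],[0,0,0],[0,0,0],[0,0,0],[0,0,0],[0,0,0],[0,0,0],[0,0,0],[0,0,0],[0,0,0],[0,0,0]], "twist": [[0,0,0],[0,0,0],[0,0,0],[0,0,0],[0,0,0],[0,0,0.125],[0,0,0.125],[0,0,0.125],[0,0,0.125],[0,0,0.125],[0,0,0.125],[0,0,0.125],[0,0,0.125],[0,0,0.125],[0,0,0.125],[0,0,0.125],[0,0,0.125],[0,0,0.11],[0,0,0]]}}

```text
clock: 5.95
position: [0.5787, 0.1922, 0.2247]
tool_rot: [3.141, 0.0, -0.041]
force: [0.4, -0.0, 0.8]
grip_width: 0.0499
finger_force: 0.0
```

```bash
python3 - <<'E'
from h import *
f=save("wrist","w2.png")
s=bot.observe();print(s["position"],s["tool_rot"],np.round(s["qpos"],2))
for q in("keeper_knob","reject_bar_center"):
    for d in bot.find_in("wrist",q)[:3]: print(q,np.round(d["position"],4),round(d["score"],2),proj(f,d["position"]).round())
print(proj(f,[.5784,.1916,.108]),proj(f,[.473,.196,.081]))
E
```

```text
[0.57867075 0.19218629 0.22477787] [ 3.14107219e+00  1.84143616e-04 -3.71920931e-02] [-0.89  0.57  0.73  1.63 -0.42  1.1  -1.65]
keeper_knob [0.5296 0.1929 0.0755] 0.79 [324. 220.]
reject_bar_center [0.5482 0.2037 0.0603] 0.95 [314. 201.]
reject_bar_center [0.4575 0.3795 0.0161] 0.95 [193. 258.]
[323.53723342 185.20464135] [323.39016206 266.56501929]
```

View pics/w2.png

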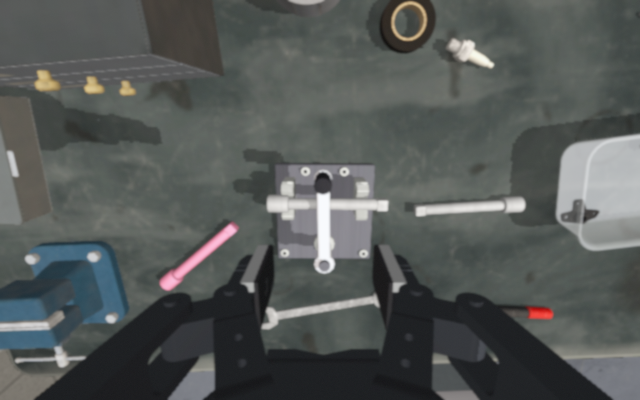

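The picture shows the knob at (323,184) and the pivot at (323,266), both where I computed them. I'll descend over the knob and cage it.

Call:
{"fn": "apply_moves", "kwargs": {"claw": [0.05,0.05,0.05,0.05,0.05,0.05,0.026,0.026,0.026,0.026], "xyz": [[0,0,0.03],[0,0,0.03],[0,0,0.03],[0,0,0.03],[0,0,0.02],[0,0,0.005],[0,0,0],[0,0,0],[0,0,0],[0,0,0]], "twist": [[0,0,0],[0,0,0],[0,0,0],[0,0,0],[0,0,0],[0,0,0],[0,0,0],[0,0,0],[0,0,0],[0,0,0]], "force": 20}}

```text
clock: 7.1
position: [0.5791, 0.1924, 0.0808]
tool_rot: [-3.141, -0.001, -0.04]
force: [-0.7, -0.7, -0.1]
grip_width: 0.026
finger_force: 0.0
```

Call:
{"fn": "apply_moves", "kwargs": {"claw": [0.026,0.026,0.026,0.026,0.026,0.026,0.026,0.026,0.026,0.026,0.026,0.026,0.026,0.026,0.026,0.026,0.026], "xyz": [[-0.0005,-0.0105,0],[-0.0005,-0.0105,0],[-0.0005,-0.0105,0],[-0.0005,-0.0105,0],[-0.0005,-0.0105,0],[-0.0005,-0.0105,0],[-0.0005,-0.0105,0],[-0.0005,-0.0105,0],[-0.0005,-0.0105,0],[-0.0005,-0.0105,0],[-0.0005,-0.0105,0],[-0.0005,-0.0105,0],[-0.0005,-0.0105,0],[-0.0005,-0.0105,0],[-0.0005,-0.0105,0],[0,0,0],[0,0,0]], "twist": [[0,0,-0.1],[0,0,-0.1],[0,0,-0.1],[0,0,-0.1],[0,0,-0.1],[0,0,-0.1],[0,0,-0.1],[0,0,-0.1],[0,0,-0.1],[0,0,-0.1],[0,0,-0.1],[0,0,-0.1],[0,0,-0.1],[0,0,-0.1],[0,0,-0.1],[0,0,0],[0,0,0]]}}

```text
clock: 8.8
position: [0.4861, 0.3011, 0.0805]
tool_rot: [3.141, -0.0, 1.457]
force: [0.4, -0.3, 0.5]
grip_width: 0.026
finger_force: 0.0
```

Call:
{"fn": "apply_moves", "kwargs": {"claw": [0.05,0.05,0.05,0.05,0.05,0.05], "xyz": [[0,0,0],[0,0,0],[0,0,-0.03],[0,0,-0.03],[0,0,-0.03],[0,0,-0.02]], "twist": [[0,0,0],[0,0,0],[0,0,0],[0,0,0],[0,0,0],[0,0,0]]}}

```text
clock: 9.4
position: [0.4863, 0.3011, 0.192]
tool_rot: [3.14, -0.001, 1.458]
force: [1.0, 0.2, 0.3]
grip_width: 0.0501
finger_force: 0.0
```

```bash
python3 - <<'E'
from h import *
f=save("wrist","w3.png",None,1.25)
s=bot.observe();print(s["position"],s["tool_rot"],s["clock"])
np.save("w3.npy",f,allow_pickle=True)
for q in("keeper_knob","reject_bar_center"):
    for d in bot.find_in("wrist",q)[:3]: print(q,np.round(d["position"],4),round(d["score"],2),proj(f,d["position"]).round())
E
```

```text
[0.48721118 0.301693   0.19445832] [ 3.13821078 -0.00328423  1.45819342] 9.45
keeper_knob [0.5044 0.1997 0.0699] 0.91 [350. 271.]
reject_bar_center [0.4493 0.3863 0.0177] 0.75 [281. 101.]
reject_bar_center [0.5398 0.242  0.0643] 0.6 [378. 230.]
```

View pics/w3.png

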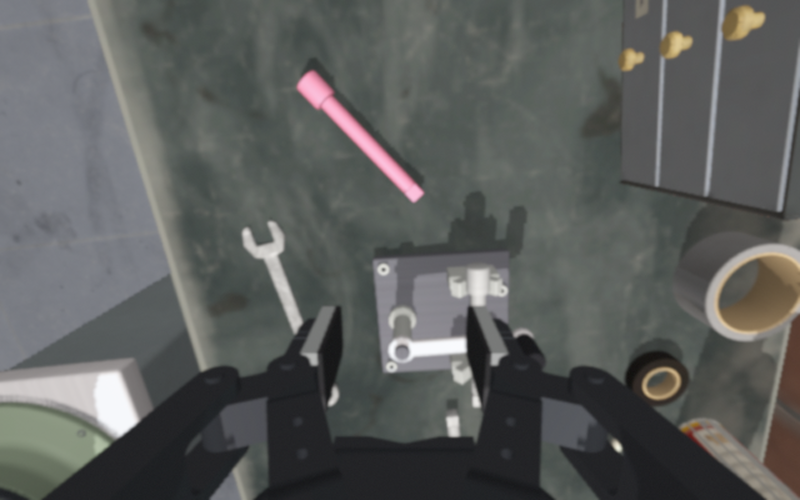

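```bash
python3 - <<'E'
from h import *
f=np.load("w3.npy",allow_pickle=True).item()
C=lambda x,y,z:ray(f,x/1.25,y/1.25,z)[:2].round(4)
print(C(402,349,.081),C(530,351,.108),C(523,338,.074))
print("tcp",proj(f,[.487,.3015,.194])*1.25, proj(f,[.487,.3015,.16])*1.25)
a=save("side","s4.png",(230,120,360,220),5)
s=bot.observe();print(s)
for q in("keeper_knob","keeper_pivot","keeper"):
  for c in("scene","side"):
    if c=="scene":bot.grab_frame(c)
    for d in bot.find_in(c,q)[:3]: print(c,q,np.round(d["position"],4),round(d["score"],2))
E
```

```text
[0.4734 0.1995] [0.5743 0.2028] [0.5788 0.1941]
tcp [405.63271189 288.92040908] [405.19892115 266.29172975]
{'clock': 9.6, 'qpos': array([-0.85102384,  0.45419202,  0.26691102,  1.76181577, -0.14340318,
        0.94424214, -0.63738783]), 'qd': array([ 0.00144943,  0.01989769, -0.00649302,  0.01287682,  0.0011964 ,
       -0.00682775,  0.00274622]), 'joint_efforts': array([ 5.41677489e-02, -8.38828254e+01,  7.76807159e+00, -3.62614632e+01,
        7.09051592e-02,  1.92352035e-01, -4.80668689e-02]), 'position': array([0.4856678 , 0.3010305 , 0.18990648]), 'tool_rot': array([ 3.14139621e+00, -2.37753690e-04,  1.45906254e+00]), 'force': array([-0.64558015, -0.24183068, -1.08378194]), 'moment': array([-0.00415831, -0.00147315,  0.05262346]), 'finger_force': 0.0, 'grip_width': 0.04981525438065807}
scene keeper_knob [0.5335 0.1888 0.0756] 0.74
scene keeper_knob [0.4986 0.1848 0.0101] 0.61
side keeper_knob [0.5407 0.1851 0.0748] 0.8
scene keeper_pivot [0.4997 0.188  0.0117] 0.9
side keeper_pivot [0.51   0.1875 0.0097] 0.66
scene keeper [0.5326 0.1942 0.0728] 0.8
side keeper [0.5417 0.1885 0.0753] 0.61
```

View pics/s4.png

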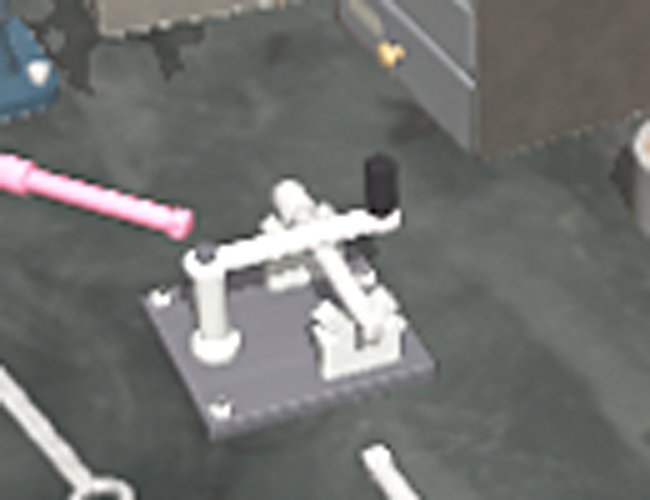

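The picture shows the arm still home: pivot at crop (205,262), knob at (380,185). The fingers went past without touching it. I'll check where the fingertips really are against the projected TCP, in one composite.

```bash
python3 - <<'E'
from h import *
tiles=[]
for c in("side","scene"):
    f=bot.grab_frame(c); s=bot.observe(); p=s["position"]
    u=proj(f,p); x,y=int(u[0])-40,int(u[1])-60
    x0,y0=max(x,0),max(y,0)
    im=f["img"][y0:y0+120,x0:x0+80]
    im=cv2.resize(im,None,fx=5,fy=5,interpolation=cv2.INTER_CUBIC)
    q=((u-[x0,y0])*5).astype(int); cv2.drawMarker(im,tuple(int(v) for v in q),(255,0,0),0,14,1)
    q=((proj(f,p-[0,0,.0]+[0,0,.05])-[x0,y0])*5).astype(int); cv2.drawMarker(im,tuple(int(v) for v in q),(255,255,0),0,14,1)
    tiles.append(im); print(c,u,x0,y0,im.shape)
h=min(t.shape[0] for t in tiles)
cv2.imwrite("pics/comp.png",np.hstack([t[:h] for t in tiles])[:,:,::-1])
E
```

```text
side [258.17256791 116.23056607] 218 56 (600, 400, 3)
scene [205.4637017  160.97992074] 165 100 (600, 400, 3)
```

View pics/comp.png

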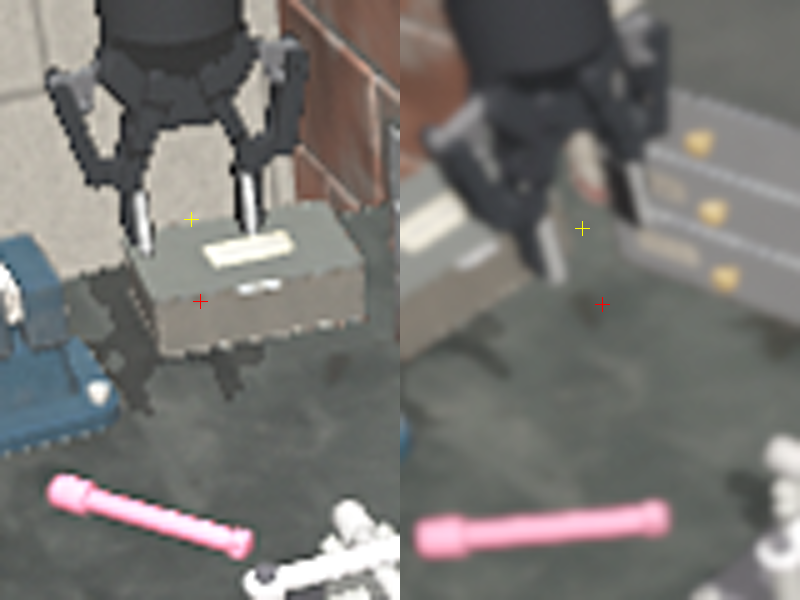

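The markers show the real fingertips about 35 mm short of the reported TCP: at (198,242) in the side view, against the red mark at (200,302). The first pass therefore went above the knob. I'll return over the knob and go deeper.

Call:
{"fn": "apply_moves", "kwargs": {"claw": [0.05,0.05,0.05,0.05,0.05,0.05,0.05,0.05,0.05,0.05,0.05,0.05,0.05,0.05,0.05,0.05,0.05], "xyz": [[-0.025,0.026,0],[-0.025,0.026,0],[-0.024,0.026,0],[-0.024,0.026,0],[0,0,0],[0,0,0],[0,0,0],[0,0,0],[0,0,0],[0,0,0],[0,0,0],[0,0,0],[0,0,0],[0,0,0],[0,0,0],[0,0,0],[0,0,0]], "twist": [[0,0,0],[0,0,0],[0,0,0],[0,0,0],[0,0,0.125],[0,0,0.125],[0,0,0.125],[0,0,0.125],[0,0,0.125],[0,0,0.125],[0,0,0.125],[0,0,0.125],[0,0,0.125],[0,0,0.125],[0,0,0.125],[0,0,0.125],[0,0,0]]}}

```text
clock: 11.85
position: [0.578, 0.1923, 0.1898]
tool_rot: [3.141, 0.0, -0.042]
force: [-0.3, -0.5, 0.4]
grip_width: 0.0496
finger_force: 0.0
```

Call:
{"fn": "apply_moves", "kwargs": {"claw": [0.05,0.05,0.05,0.05,0.05,0.05], "xyz": [[0,0,0.03],[0,0,0.03],[0,0,0.03],[0,0,0.03],[0,0,0.02],[0,0,0]], "twist": [[0,0,0],[0,0,0],[0,0,0],[0,0,0],[0,0,0],[0,0,0]]}}

```text
clock: 12.45
position: [0.5766, 0.1917, 0.0477]
tool_rot: [3.14, 0.004, -0.037]
force: [0.2, -0.3, -0.7]
grip_width: 0.0498
finger_force: 0.0
```

Call:
{"fn": "apply_moves", "kwargs": {"claw": [0.05,0.05,0.026,0.026,0.026,0.026], "xyz": [[0,0,0.008],[0,0,0.004],[0,0,0],[0,0,0],[0,0,0],[0,0,0]], "twist": [[0,0,0],[0,0,0],[0,0,0],[0,0,0],[0,0,0],[0,0,0]]}}

```text
clock: 13.05
position: [0.5782, 0.1922, 0.0384]
tool_rot: [-3.141, -0.0, -0.04]
force: [0.5, 0.1, 0.1]
grip_width: 0.0259
finger_force: 0.0
```

Call:
{"fn": "apply_moves", "kwargs": {"claw": [0.026,0.01,0.01,0.01,0.01], "xyz": [[0,0,-0.009],[0,0,0],[0,0,0],[0,0,0],[0,0,0]], "twist": [[0,0,0],[0,0,0],[0,0,0],[0,0,0],[0,0,0]], "force": 20}}

```text
clock: 13.55
position: [0.5788, 0.1923, 0.0484]
tool_rot: [-3.141, -0.001, -0.04]
force: [-3.9, -1.2, 17.3]
grip_width: 0.0171
finger_force: 22.9
```

The fingers stopped on the knob at 17 mm, so the grip is real. I'll ease off, lift a little and sweep the arm round.

Call:
{"fn": "apply_moves", "kwargs": {"claw": [0.024,0.024,0.024], "xyz": [[0,0,-0.005],[0,0,0],[0,0,0]], "twist": [[0,0,0],[0,0,0],[0,0,0]]}}

```text
clock: 13.85
position: [0.5781, 0.1922, 0.0521]
tool_rot: [-3.141, -0.0, -0.04]
force: [-0.1, -0.2, -0.3]
grip_width: 0.0239
finger_force: 0.0
```

Call:
{"fn": "apply_moves", "kwargs": {"claw": [0.024,0.024,0.024,0.024,0.024,0.024,0.024,0.024,0.024,0.024,0.024,0.024,0.024,0.024,0.024,0.024,0.024], "xyz": [[-0.0005,-0.0105,0],[-0.0005,-0.0105,0],[-0.0005,-0.0105,0],[-0.0005,-0.0105,0],[-0.0005,-0.0105,0],[-0.0005,-0.0105,0],[-0.0005,-0.0105,0],[-0.0005,-0.0105,0],[-0.0005,-0.0105,0],[-0.0005,-0.0105,0],[-0.0005,-0.0105,0],[-0.0005,-0.0105,0],[-0.0005,-0.0105,0],[-0.0005,-0.0105,0],[-0.0005,-0.0105,0],[0,0,0],[0,0,0]], "twist": [[0,0,-0.1],[0,0,-0.1],[0,0,-0.1],[0,0,-0.1],[0,0,-0.1],[0,0,-0.1],[0,0,-0.1],[0,0,-0.1],[0,0,-0.1],[0,0,-0.1],[0,0,-0.1],[0,0,-0.1],[0,0,-0.1],[0,0,-0.1],[0,0,-0.1],[0,0,0],[0,0,0]]}}

```text
clock: 15.55
position: [0.4853, 0.301, 0.052]
tool_rot: [3.141, -0.0, 1.457]
force: [0.9, 0.5, 0.3]
grip_width: 0.0239
finger_force: 0.0
```

Call:
{"fn": "apply_moves", "kwargs": {"claw": [0.05,0.05,0.05,0.05,0.05,0.05,0.05], "xyz": [[0,0,0],[0,0,0],[0,0,-0.03],[0,0,-0.03],[0,0,-0.03],[0,0,-0.03],[0,0,-0.03]], "twist": [[0,0,0],[0,0,0],[0,0,0],[0,0,0],[0,0,0],[0,0,0],[0,0,0]]}}

```text
clock: 16.25
position: [0.485, 0.3009, 0.2033]
tool_rot: [-3.142, 0.0, 1.458]
force: [-0.3, -0.5, 0.7]
grip_width: 0.0501
finger_force: 0.0
```

```bash
python3 - <<'E'
from h import *
tiles=[]
for c,b in(("side",(240,120,340,220)),("wrist",None)):
    f=bot.grab_frame(c); np.save(c+"5.npy",f,allow_pickle=True)
    im=f["img"]
    if b: im=cv2.resize(im[b[1]:b[3],b[0]:b[2]],(300,300),interpolation=cv2.INTER_CUBIC)
    else: im=cv2.resize(im[100:340,220:520],None,fx=1.6,fy=1.6,interpolation=cv2.INTER_CUBIC)
    tiles.append(im); print(im.shape)
H=max(t.shape[0] for t in tiles); o=np.zeros((H,sum(t.shape[1] for t in tiles),3),np.uint8); x=0
for t in tiles: o[:t.shape[0],x:x+t.shape[1]]=t; x+=t.shape[1]
cv2.imwrite("pics/comp2.png",o[:,:,::-1])
print(bot.observe()["clock"])
E
```

```text
(300, 300, 3)
(384, 480, 3)
16.35
```

View pics/comp2.png

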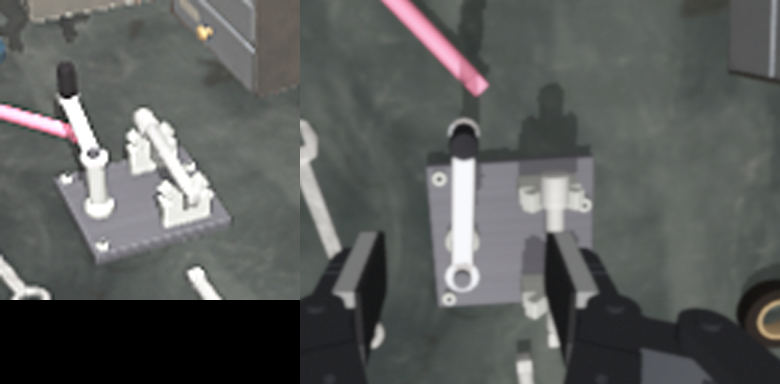

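The picture shows the keeper swung to about 1.45 rad, with the knob at crop (463,140), well clear of the bar. Now the bar, gripped between the blocks.

Call:
{"fn": "apply_moves", "kwargs": {"claw": [0.045,0.045,0.045,0.045,0.045,0.045,0.045], "xyz": [[-0.0227,0.0173,0],[-0.0227,0.0173,0],[-0.0227,0.0173,0],[-0.0227,0.0173,0],[0,0,0.04],[0,0,0.04],[0,0,0]], "twist": [[0,0,0],[0,0,0],[0,0,0],[0,0,0],[0,0,-0.072],[0,0,0],[0,0,0]]}}

```text
clock: 17.05
position: [0.541, 0.2018, 0.1175]
tool_rot: [-3.135, 0.004, 1.531]
force: [-0.5, 0.5, 0.3]
grip_width: 0.0447
finger_force: 0.0
```

Call:
{"fn": "apply_moves", "kwargs": {"claw": [0.045,0.045,0.045,0.045,0.045,0.045], "xyz": [[0,0,0.03],[0,0,0.03],[0,0,0.03],[0,0,0.015],[0,0,0.006],[0,0,0]], "twist": [[0,0,0],[0,0,0],[0,0,0],[0,0,0],[0,0,0],[0,0,0]]}}

```text
clock: 17.65
position: [0.544, 0.2033, 0.0115]
tool_rot: [3.141, 0.0, 1.532]
force: [-0.4, -0.5, 0.4]
grip_width: 0.0452
finger_force: 0.0
```

Call:
{"fn": "apply_moves", "kwargs": {"claw": [0.0,0.0,0.0,0.0,0.0,0.0], "xyz": [[0,0,0],[0,0,0],[0,0,0],[0,0,0],[0,0,0],[0,0,0]], "twist": [[0,0,0],[0,0,0],[0,0,0],[0,0,0],[0,0,0],[0,0,0]], "force": 60}}

```text
clock: 18.25
position: [0.5434, 0.2036, 0.0125]
tool_rot: [-3.141, -0.001, 1.532]
force: [-8.9, -0.1, 13.0]
grip_width: 0.0186
finger_force: 58.2
```

Call:
{"fn": "apply_moves", "kwargs": {"claw": [0.0,0.0,0.0,0.0,0.0,0.0,0.0], "xyz": [[0,0,-0.01],[0,0,-0.02],[0,0,-0.03],[0,0,-0.04],[0,0,-0.04],[0,0,-0.04],[0,0,0]], "twist": [[0,0,0],[0,0,0],[0,0,0],[0,0,0],[0,0,0],[0,0,0],[0,0,0]]}}

```text
clock: 18.95
position: [0.5461, 0.2039, 0.1972]
tool_rot: [3.134, -0.004, 1.531]
force: [0.1, 0.6, -2.8]
grip_width: 0.0188
finger_force: 59.3
```

```bash
python3 - <<'E'
from h import *
s=bot.observe();print(s["position"],s["grip_width"],s["force"],s["finger_force"])
for c in("wrist","scene","side"):
    f=bot.grab_frame(c); np.save(c+"6.npy",f,allow_pickle=True)
    for q in("scrap_tray","reject_bar_center","good_bar_center"):
        for d in bot.find_in(c,q)[:3]: print(c,q,np.round(d["position"],4),round(d["score"],2),proj(f,d["position"]).round())
# tray rim outline: bright blob on dark bench, side & scene
for c,b in(("scene",(335,220,445,300)),("side",(318,225,422,325))):
    f=np.load(c+"6.npy",allow_pickle=True).item(); g=cv2.cvtColor(f["img"],cv2.COLOR_RGB2GRAY)[b[1]:b[3],b[0]:b[2]]
    t,m=cv2.threshold(g,0,255,cv2.THRESH_OTSU)
    k=max(cv2.findContours(m,cv2.RETR_EXTERNAL,cv2.CHAIN_APPROX_NONE)[0],key=cv2.contourArea)
    h=cv2.convexHull(k)[:,0]+[b[0],b[1]]
    for z in(.06,):
        P=np.array([ray(f,u,v,z)[:2] for u,v in h]).astype(np.float32)
        print(c,t,z,cv2.minAreaRect(P))
E
```

```text
[0.5461229  0.20390155 0.19719299] 0.01879485660785162 [ 0.10127004  0.58058182 -2.79502202] 59.335960149765015
wrist scrap_tray [0.4888 0.2148 0.0122] 0.52 [274. 165.]
wrist reject_bar_center [0.4725 0.3559 0.0175] 0.96 [246.  33.]
wrist reject_bar_center [0.5427 0.2221 0.2476] 0.73 [315. 236.]
wrist good_bar_center [0.517  0.0011 0.0122] 0.64 [307. 315.]
wrist good_bar_center [0.4901 0.217  0.0069] 0.17 [275. 162.]
scene scrap_tray [ 0.5649 -0.2081  0.0111] 0.83 [389. 260.]
scene scrap_tray [0.5347 0.1618 0.2374] 0.31 [258. 153.]
scene reject_bar_center [0.5343 0.1625 0.2374] 0.73 [257. 153.]
scene reject_bar_center [0.4552 0.3793 0.0178] 0.68 [190. 203.]
scene good_bar_center [ 0.5097 -0.0122  0.0188] 0.78 [313. 243.]
side scrap_tray [ 0.5528 -0.1976  0.0187] 0.68 [368. 272.]
side reject_bar_center [0.4519 0.3797 0.0166] 0.59 [245. 157.]
side reject_bar_center [0.5038 0.1899 0.0123] 0.36 [284. 187.]
side good_bar_center [ 0.5119 -0.0108  0.0133] 0.7 [316. 229.]
scene 144.0 0.06 ((0.5315840840339661, -0.2115633189678192), (0.16458706557750702, 0.19954515993595123), 5.307085990905762)
side 155.0 0.06 ((0.5340374708175659, -0.1866571605205536), (0.1495644897222519, 0.2827894985675812), 5.11729621887207)
```

The bar is lifted: weight about 3 N, grip width unchanged. I'll fit the tray model to the masks in both fixed cameras.

```bash
cat > tray.py <<'E'
from h import *
from scipy.optimize import minimize
def fit(tag,dbg=False):
    D=[]
    for c,b in(("scene",(335,215,445,305)),("side",(312,220,425,325))):
        f=np.load(c+tag+".npy",allow_pickle=True).item(); g=cv2.cvtColor(f["img"],cv2.COLOR_RGB2GRAY)
        m=np.zeros_like(g); r=g[b[1]:b[3],b[0]:b[2]]
        m[b[1]:b[3],b[0]:b[2]]=cv2.threshold(cv2.GaussianBlur(r,(3,3),0),115,255,0)[1]
        cn=cv2.morphologyEx(m,cv2.MORPH_CLOSE,np.ones((5,5))); cn=cv2.morphologyEx(cn,cv2.MORPH_OPEN,np.ones((15,15)))
        k=max(cv2.findContours(cn,cv2.RETR_EXTERNAL,cv2.CHAIN_APPROX_NONE)[0],key=cv2.contourArea)
        h=np.zeros_like(g); cv2.fillConvexPoly(h,cv2.convexHull(k),255); D.append((f,cv2.GaussianBlur(h,(0,0),1.5)/255.,c))
    def hull(p,f):
        R=np.array([[np.cos(p[2]),-np.sin(p[2])],[np.sin(p[2]),np.cos(p[2])]])
        q=[np.append(R@[sx*w,sy*l]+p[:2],z) for w,l,z in((.069,.099,.06),(.062,.092,0)) for sx in(-1,1) for sy in(-1,1)]
        return cv2.convexHull(np.array([proj(f,x) for x in q],np.float32))
    def cost(p,ds):
        e=0
        for f,m,c in ds:
            r=np.zeros((400,640),np.uint8); cv2.fillConvexPoly(r,np.round(hull(p,f)*16).astype(np.int32),255,cv2.LINE_AA,4)
            e+=np.abs(cv2.GaussianBlur(r,(0,0),1.5)/255.-m).sum()/m.sum()
        return e
    for ds in(D,D[:1],D[1:]):
        best=min((minimize(cost,[.55,-.205,y],(ds,),"Nelder-Mead",options=dict(initial_simplex=[[.55,-.205,y],[.565,-.205,y],[.55,-.19,y],[.55,-.205,y+.1]])) for y in(-.2,0,.2)),key=lambda r:r.fun)
        print([d[2] for d in ds],best.x.round(4),round(best.fun,3))
        if ds is D: P=best.x
    if dbg:
        T=[]
        for f,m,c in D:
            im=cv2.resize(f["img"],None,fx=4,fy=4,interpolation=cv2.INTER_CUBIC)
            cv2.polylines(im,[np.round(hull(P,f)*4).astype(np.int32)],True,(255,0,0),1)
            u=proj(f,[*P[:2],.03])*4; x,y=int(u[0])-200,int(u[1])-220; T.append(im[y:y+440,x:x+400])
        cv2.imwrite("pics/tray%s.png"%tag,np.hstack(T)[:,:,::-1])
    return P
E
python3 -c "
from tray import *
fit('6',True)"
```

```text
['scene', 'side'] [ 0.5484 -0.2059  0.0606] 0.213
['scene'] [ 0.5484 -0.21    0.0866] 0.076
['side'] [ 0.5467 -0.2011  0.0109] 0.101
```

View pics/tray6.png

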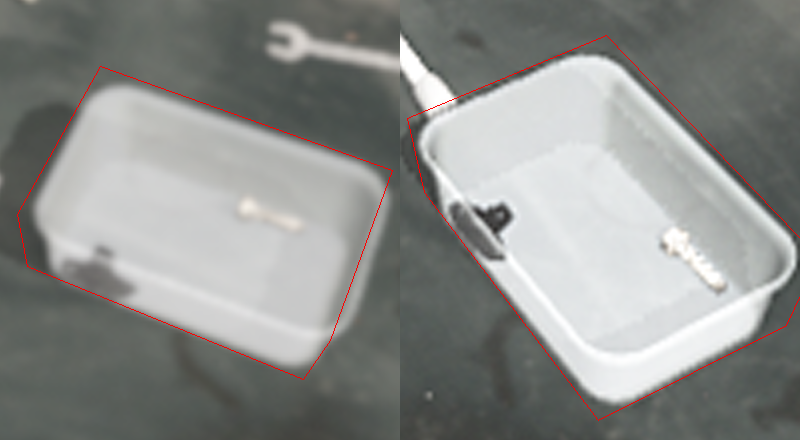

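The model outline matches the tray in both views: left tile corners (100,67) to (305,378), right tile (605,35) to (600,420). Next I'll refine yaw and centre from the straight rim edges.

```bash
python3 - <<'E'
from h import *
P=[.5484,-.2059]
S={"scene":{"far+x":((150,92),(350,162)),"near-x":((70,268),(270,325)),"+y":((42,185),(88,105)),"-y":((386,200),(358,295))},
"side":{"far+x":((625,68),(785,222)),"near-x":((430,172),(575,338)),"+y":((440,105),(560,58)),"-y":((655,352),(775,288))}}
for c in S:
    f=np.load(c+"6.npy",allow_pickle=True).item(); u=proj(f,[*P,.03])*4; x0,y0=int(u[0])-200,int(u[1])-220
    L={}
    for k,(a,b) in S[c].items():
        o=400 if c=="side" else 0
        q=[ray(f,(x0+p[0]-o)/4,(y0+p[1])/4,.06)[:2] for p in(a,b)]
        d=q[1]-q[0]; a=np.arctan2(d[1],d[0]); L[k]=q
        a=(a-(np.pi/2 if "x" in k else 0)+np.pi/2)%np.pi-np.pi/2
        print(c,k,q[0].round(4),q[1].round(4),"yaw",a.round(3))
    m=lambda k:sum(L[k])/2
    print("x mid",(m("far+x")[0]+m("near-x")[0])/2,m("far+x")[0]-m("near-x")[0],"y mid",(m("+y")[1]+m("-y")[1])/2,m("+y")[1]-m("-y")[1])
# bar in hand, from wrist frame 6: bright pixels extent
f=np.load("wrist6.npy",allow_pickle=True).item()
for y in(-.06,-.03,0,.03,.06,.08): print(y,proj(f,[.546,.204+y,.245]).round())
g=cv2.cvtColor(f["img"],cv2.COLOR_RGB2GRAY)
for v in range(100,400,15):
    r=g[v,260:380]; w=np.where(r>150)[0]; print(v,(w.min()+260,w.max()+260,len(w)) if len(w) else None,end="; ")
E
```

```text
scene far+x [ 0.6066 -0.1415] [ 0.6164 -0.2756] yaw 0.073
scene near-x [ 0.4545 -0.1571] [ 0.4772 -0.2752] yaw 0.19
scene +y [ 0.5017 -0.1145] [ 0.5758 -0.1109] yaw 0.049
scene -y [ 0.5988 -0.3049] [ 0.5228 -0.3127] yaw 0.103
x mid 0.5386798057876062 0.14567263714753959 y mid -0.21072877155061182 0.19613848809382206
side far+x [ 0.6066 -0.1323] [ 0.6219 -0.2727] yaw 0.108
side near-x [ 0.4667 -0.1549] [ 0.4822 -0.2891] yaw 0.115
side +y [ 0.4951 -0.1107] [ 0.5766 -0.1077] yaw 0.037
side -y [ 0.5139 -0.3145] [ 0.5912 -0.3075] yaw 0.09
x mid 0.5443517895026426 0.1398064836617831 y mid -0.21010716001434052 0.2017719469673162
-0.06 [328. 368.]
-0.03 [326. 321.]
0 [324. 269.]
0.03 [322. 209.]
0.06 [319. 142.]
0.08 [317.  92.]
100 (np.int64(260), np.int64(260), 1); 115 (np.int64(260), np.int64(260), 1); 130 None; 145 (np.int64(297), np.int64(341), 45); 160 (np.int64(306), np.int64(350), 40); 175 (np.int64(260), np.int64(339), 41); 190 (np.int64(260), np.int64(344), 45); 205 (np.int64(310), np.int64(348), 39); 220 (np.int64(299), np.int64(336), 31); 235 (np.int64(304), np.int64(335), 26); 250 (np.int64(311), np.int64(335), 25); 265 (np.int64(311), np.int64(334), 24); 280 (np.int64(290), np.int64(356), 38); 295 (np.int64(304), np.int64(334), 29); 310 (np.int64(302), np.int64(334), 33); 325 (np.int64(302), np.int64(333), 32); 340 (np.int64(304), np.int64(333), 30); 355 None; 370 None; 385 None;
```

Call:
{"fn": "apply_moves", "kwargs": {"claw": [0,0,0,0,0,0,0,0,0,0,0,0,0,0,0,0], "xyz": [[-0.015,0.001,0],[-0.025,0.001,0],[-0.032,0.001,0],[-0.032,0.001,0],[-0.032,0.001,0],[-0.032,0.001,0],[-0.032,0.001,0],[-0.032,0.001,0],[-0.032,0.001,0],[-0.032,0.001,0],[-0.032,0.001,0],[-0.032,0.001,0],[-0.025,0.001,0],[-0.015,0.001,0],[0,0,0],[0,0,0]], "twist": [[0,0,0],[0,0,0],[0,0,-0.02],[0,0,-0.02],[0,0,-0.02],[0,0,-0.02],[0,0,-0.02],[0,0,-0.02],[0,0,0],[0,0,0],[0,0,0],[0,0,0],[0,0,0],[0,0,0],[0,0,0],[0,0,0]]}}

```text
clock: 21.15
position: [0.5715, -0.1951, 0.1908]
tool_rot: [-3.141, -0.001, 1.652]
force: [-0.1, 0.6, -2.0]
grip_width: 0.0188
finger_force: 59.3
```

```bash
python3 - <<'E'
from h import *
s=bot.observe();print(s["position"],s["tool_rot"],s["grip_width"],s["clock"],s["force"])
f=bot.grab_frame("wrist");np.save("wrist7.npy",f,allow_pickle=True)
for q in("scrap_tray","reject_bar_center","reject_bar_end_a"):
    for d in bot.find_in("wrist",q)[:4]: print(q,np.round(d["position"],4),round(d["score"],2),proj(f,d["position"]).round())
# tray rim edges along rows: strong horizontal gradients vs. predicted
g=cv2.GaussianBlur(cv2.cvtColor(f["img"],cv2.COLOR_RGB2GRAY),(5,5),0).astype(int)
R=lambda x,y:np.array([.545+x*np.cos(.08)-y*np.sin(.08),-.21+x*np.sin(.08)+y*np.cos(.08),.06])
for p in((-.069,.099),(.069,.099),(-.069,0),(.069,0),(0,.099)): print(p,proj(f,R(*p)).round())
for v in(100,120,140,160,180,200): print(v,list(g[v,180:470:8]))
E
```

```text
[ 0.57153941 -0.19508878  0.19080624] [-3.14125680e+00 -5.23958900e-04  1.65187461e+00] 0.018753100497761667 21.15 [-0.1325357   0.55472398 -2.01154595]
scrap_tray [ 0.5268 -0.1896  0.0048] 0.98 [286. 164.]
reject_bar_center [ 0.5694 -0.176   0.2388] 0.93 [322. 232.]
reject_bar_end_a [ 0.5707 -0.1782  0.2373] 0.64 [325. 236.]
(-0.069, 0.099) [222.  94.]
(0.069, 0.099) [367.  94.]
(-0.069, 0) [231. 194.]
(0.069, 0) [362. 194.]
(0, 0.099) [294.  94.]
100 [np.int64(86), np.int64(86), np.int64(88), np.int64(85), np.int64(83), np.int64(80), np.int64(82), np.int64(174), np.int64(164), np.int64(151), np.int64(149), np.int64(149), np.int64(151), np.int64(152), np.int64(155), np.int64(155), np.int64(155), np.int64(154), np.int64(154), np.int64(155), np.int64(158), np.int64(170), np.int64(116), np.int64(66), np.int64(81), np.int64(87), np.int64(84), np.int64(83), np.int64(86), np.int64(88), np.int64(91), np.int64(95), np.int64(91), np.int64(90), np.int64(90), np.int64(89), np.int64(90)]
120 [np.int64(80), np.int64(84), np.int64(88), np.int64(83), np.int64(82), np.int64(87), np.int64(163), np.i
[... 1891 characters left out ...]
(68), np.int64(70), np.int64(71), np.int64(74), np.int64(76), np.int64(67), np.int64(71), np.int64(71), np.int64(72), np.int64(70), np.int64(175), np.int64(90)]
200 [np.int64(70), np.int64(69), np.int64(70), np.int64(72), np.int64(74), np.int64(77), np.int64(72), np.int64(147), np.int64(126), np.int64(139), np.int64(178), np.int64(183), np.int64(182), np.int64(182), np.int64(186), np.int64(166), np.int64(143), np.int64(161), np.int64(167), np.int64(162), np.int64(178), np.int64(145), np.int64(143), np.int64(64), np.int64(72), np.int64(70), np.int64(72), np.int64(69), np.int64(73), np.int64(65), np.int64(65), np.int64(78), np.int64(65), np.int64(75), np.int64(70), np.int64(70), np.int64(159)]
```

```bash
python3 - <<'E'
from h import *
f=np.load("wrist7.npy",allow_pickle=True).item()
g=cv2.GaussianBlur(cv2.cvtColor(f["img"],cv2.COLOR_RGB2GRAY),(3,3),0).astype(int)
L=[];Rr=[]
for v in range(112,206,4):
    a=np.where(g[v,200:270]>105)[0][0]+200; b=np.where(g[v,300:380]>105)[0][-1]+300
    L.append(ray(f,a,v,.06)[:2]);Rr.append(ray(f,b,v,.06)[:2])
T=[ray(f,u,np.where(g[40:140,u]>115)[0][0]+40,.06)[:2] for u in range(255,345,6)]
L,Rr,T=map(np.array,(L,Rr,T))
for n,P in(("L",L),("R",Rr)):
    c=np.polyfit(P[:,1],P[:,0],1);print(n,c,"yaw",-np.arctan(c[0]),"x at y=-.21",np.polyval(c,-.21),"resid",np.std(P[:,0]-np.polyval(c,P[:,1])))
c=np.polyfit(T[:,0],T[:,1],1);print("T yaw",c[0],"y at .545",np.polyval(c,.545),T[::4].round(4))
E
```

```text
L [-0.08202673  0.45731697] yaw 0.08184350471369373 x at y=-.21 0.4745425853549959 resid 0.0005284608383516264
R [-0.09437156  0.59403511] yaw 0.0940928931793971 x at y=-.21 0.6138531349753615 resid 0.0003627796688721656
T yaw -0.21455994071172632 y at .545 -0.09915009921265637 [[ 0.4998 -0.1137]
 [ 0.5208 -0.0662]
 [ 0.5454 -0.1099]
 [ 0.5681 -0.1072]]
```

The wrist picture gives the tray centre at (0.544, -0.209) with yaw 0.087. I'll centre on it and lower.

Call:
{"fn": "apply_moves", "kwargs": {"claw": [0,0,0,0,0,0,0,0,0], "xyz": [[0.001,-0.014,0],[0.001,-0.0145,0],[0,0,0],[0,0,0.03],[0,0,0.03],[0,0,0.03],[0,0,0.03],[0,0,0.03],[0,0,0]], "twist": [[0,0,0],[0,0,0],[0,0,0],[0,0,0],[0,0,0],[0,0,0],[0,0,0],[0,0,0],[0,0,0]]}}

```text
clock: 22.25
position: [0.5416, -0.1947, 0.0379]
tool_rot: [-3.137, -0.002, 1.653]
force: [-0.4, -0.4, -1.8]
grip_width: 0.0186
finger_force: 59.2
```

Call:
{"fn": "apply_moves", "kwargs": {"claw": [0,0,0,0,0], "xyz": [[0,0,0.02],[0,0,0.015],[0,0,0.01],[0,0,0.005],[0,0,0]], "twist": [[0,0,0],[0,0,0],[0,0,0],[0,0,0],[0,0,0]]}}

```text
clock: 22.75
position: [0.5431, -0.1959, -0.0091]
tool_rot: [-3.141, -0.0, 1.652]
force: [-0.2, -0.2, -2.1]
grip_width: 0.0187
finger_force: 59.3
```

Call:
{"fn": "apply_moves", "kwargs": {"claw": [0,0,0,0,0], "xyz": [[0,0,0.003],[0,0,0.002],[0,0,0.002],[0,0,0],[0,0,0]], "twist": [[0,0,0],[0,0,0],[0,0,0],[0,0,0],[0,0,0]]}}

```text
clock: 23.25
position: [0.5432, -0.196, -0.0159]
tool_rot: [3.142, 0.0, 1.652]
force: [-0.1, 0.6, -1.9]
grip_width: 0.0183
finger_force: 59.3
```

Call:
{"fn": "apply_moves", "kwargs": {"claw": [0.022,0.026,0.03,0.034,0.036,0.036,0.036], "xyz": [[0,0,0],[0,0,0],[0,0,0],[0,0,0],[0,0,0],[0,0,0],[0,0,0]], "twist": [[0,0,0],[0,0,0],[0,0,0],[0,0,0],[0,0,0],[0,0,0],[0,0,0]]}}

```text
clock: 23.95
position: [0.5432, -0.1959, -0.016]
tool_rot: [3.142, 0.0, 1.652]
force: [0.3, 0.1, 0.2]
grip_width: 0.0357
finger_force: 0.0
```

Call:
{"fn": "apply_moves", "kwargs": {"claw": [0.036,0.036,0.036,0.036,0.036,0.036,0.036], "xyz": [[0,0,-0.01],[0,0,-0.03],[0,0,-0.04],[0,0,-0.04],[0,0,-0.04],[0,0,-0.04],[0,0,0]], "twist": [[0,0,0],[0,0,0],[0,0,0],[0,0,0],[0,0,0],[0,0,0],[0,0,0]]}}

```text
clock: 24.65
position: [0.5453, -0.1969, 0.1898]
tool_rot: [3.134, 0.002, 1.651]
force: [-0.3, -0.8, -1.2]
grip_width: 0.0361
finger_force: 0.0
```

```bash
python3 - <<'E'
from h import *
s=bot.observe();print(s["position"],s["tool_rot"],s["grip_width"],s["clock"],s["force"])
for c in("wrist","scene","side"):
    f=bot.grab_frame(c);np.save(c+"8.npy",f,allow_pickle=True)
    for q in("scrap_tray","reject_bar_center","reject_bar_end_a"):
        for d in bot.find_in(c,q)[:4]: print(c,q,np.round(d["position"],4),round(d["score"],2),proj(f,d["position"]).round())
f=np.load("wrist8.npy",allow_pickle=True).item();g=cv2.cvtColor(f["img"],cv2.COLOR_RGB2GRAY)
for v in range(60,230,10): print(v,*g[v,210:380:5])
E
```

```text
[ 0.54527155 -0.19692665  0.18983253] [3.13406088e+00 2.32836663e-03 1.65123719e+00] 0.03610533915538784 24.65 [-0.27409335 -0.7788285  -1.24411437]
wrist scrap_tray [ 0.5519 -0.2026  0.0026] 0.83 [327. 175.]
wrist reject_bar_center [ 0.5419 -0.2     0.0167] 0.9 [319. 175.]
wrist reject_bar_end_a [ 0.5429 -0.2001  0.0157] 0.98 [320. 175.]
wrist reject_bar_end_a [ 0.5161 -0.0534  0.0136] 0.42 [305.  35.]
scene scrap_tray [ 0.57   -0.209   0.0152] 0.63 [390. 257.]
scene reject_bar_center [ 0.5366 -0.2029  0.0203] 0.73 [383. 264.]
scene reject_bar_center [0.4875 0.3386 0.0136] 0.55 [208. 203.]
scene reject_bar_end_a [ 0.5411 -0.21    0.0202] 0.68 [386. 264.]
scene reject_bar_end_a [0.4848 0.3311 0.0132] 0.56 [210. 204.]
side scrap_tray [ 0.5604 -0.1972  0.0227] 0.62 [371. 270.]
side reject_bar_center [ 0.5374 -0.2109  0.0169] 0.6 [365. 279.]
side reject_bar_center [0.4516 0.3796 0.0136] 0.56 [245. 158.]
side reject_bar_end_a [ 0.5433 -0.207   0.0185] 0.68 [366. 277.]
side reject_bar_end_a [0.4538 0.3827 0.0107] 0.63 [245. 158.]
60 81 82 82 79 80 79 75 72 80 77 81 89 91 69 68 71 72 68 70
[... 1353 characters left out ...]
21 164 180 182 181 180 182 182 182 177 145 138
180 81 80 77 79 78 80 82 84 87 174 135 128 136 165 182 186 184 183 182 183 185 181 216 161 180 180 181 181 182 176 175 171 143 134
190 78 77 76 77 78 80 80 80 82 163 134 122 132 161 181 185 185 184 184 183 186 185 222 164 181 182 183 181 169 144 157 168 144 136
200 70 72 72 74 75 76 79 73 69 145 146 125 135 157 180 185 185 184 184 184 187 186 221 163 184 185 184 182 183 206 184 167 143 133
210 70 67 68 71 70 72 77 73 64 120 155 128 133 151 177 178 185 187 185 183 188 187 218 166 188 188 185 185 187 184 177 165 141 131
220 75 69 67 67 64 70 67 65 65 92 162 122 129 145 176 179 177 177 176 177 179 186 218 168 178 178 177 178 177 176 196 158 138 138
```

The bar lies flat and straight along the tray's middle, at (319,175) in the wrist picture with z about 16 mm. Now back to the keeper knob.

Call:
{"fn": "apply_moves", "kwargs": {"claw": [0.05,0.05,0.05,0.05,0.05,0.05,0.05,0.05,0.05,0.05,0.05,0.05,0.05,0.05,0.05,0.05,0.05,0.05,0.05,0.05], "xyz": [[0.02,-0.001,-0.01],[0.031,-0.001,0],[0.032,-0.001,0],[0.032,-0.001,0],[0.032,-0.001,0],[0.032,-0.001,0],[0.032,-0.001,0],[0.032,-0.001,0],[0.032,-0.001,0],[0.032,-0.001,0],[0.032,-0.001,0],[0.032,-0.001,0],[0.032,-0.002,0],[0.032,-0.002,0],[0.032,-0.002,0],[0.032,-0.002,0],[0.002,0,0],[0,0,0],[0,0,0],[0,0,0]], "twist": [[0,0,0],[0,0,0],[0,0,0],[0,0,0],[0,0,0],[0,0,0],[0,0,0],[0,0,0],[0,0,0],[0,0,0],[0,0,0],[0,0,0],[0,0,0],[0,0,0],[0,0,0],[0,0,0],[0,0,0.1],[0,0,0.095],[0,0,0],[0,0,0]]}}

```text
clock: 27.25
position: [0.4827, 0.3017, 0.1939]
tool_rot: [3.142, 0.0, 1.46]
force: [-0.0, -0.8, 0.2]
grip_width: 0.05
finger_force: 0.0
```

Call:
{"fn": "apply_moves", "kwargs": {"claw": [0.05,0.05,0.05,0.05,0.05,0.05,0.05,0.01,0.01,0.01,0.01], "xyz": [[0,0.003,0],[0,0,0.03],[0,0,0.03],[0,0,0.03],[0,0,0.03],[0,0,0.02],[0,0,0],[0,0,0],[0,0,0],[0,0,0],[0,0,0]], "twist": [[0,0,0],[0,0,0],[0,0,0],[0,0,0],[0,0,0],[0,0,0],[0,0,0],[0,0,0],[0,0,0],[0,0,0],[0,0,0]], "force": 20}}

```text
clock: 28.35
position: [0.4865, 0.3019, 0.0552]
tool_rot: [3.14, -0.001, 1.457]
force: [0.2, -1.0, 9.3]
grip_width: 0.0168
finger_force: 21.0
```

Call:
{"fn": "apply_moves", "kwargs": {"claw": [0.024,0.024,0.024], "xyz": [[0,0,0],[0,0,0],[0,0,0]], "twist": [[0,0,0],[0,0,0],[0,0,0]]}}

```text
clock: 28.65
position: [0.4856, 0.3016, 0.0541]
tool_rot: [3.142, -0.0, 1.457]
force: [0.2, -0.3, 0.1]
grip_width: 0.0239
finger_force: 0.0
```

Call:
{"fn": "apply_moves", "kwargs": {"claw": [0.024,0.024,0.024,0.024,0.024,0.024,0.024,0.024,0.024,0.024,0.024,0.024,0.024,0.024,0.024,0.024], "xyz": [[-0.0005,0.0105,0],[-0.0005,0.0105,0],[-0.0005,0.0105,0],[-0.0005,0.0105,0],[-0.0005,0.0105,0],[-0.0005,0.0105,0],[-0.0005,0.0105,0],[-0.0005,0.0105,0],[-0.0005,0.0105,0],[-0.0005,0.0105,0],[-0.0005,0.0105,0],[-0.0005,0.0105,0],[-0.0005,0.0105,0],[-0.0005,0.0105,0],[0,0,0],[0,0,0]], "twist": [[0,0,0.1],[0,0,0.1],[0,0,0.1],[0,0,0.1],[0,0,0.1],[0,0,0.1],[0,0,0.1],[0,0,0.1],[0,0,0.1],[0,0,0.1],[0,0,0.1],[0,0,0.1],[0,0,0.1],[0,0,0.1],[0,0,0],[0,0,0]]}}

```text
clock: 30.25
position: [0.5788, 0.2036, 0.0539]
tool_rot: [-3.142, 0.0, 0.06]
force: [-0.3, 0.3, 0.4]
grip_width: 0.0243
finger_force: 0.0
```

Call:
{"fn": "apply_moves", "kwargs": {"claw": [0.024,0.024,0.024,0.024,0.024], "xyz": [[0,0.004,0],[0,0.004,0],[0,0.002,0],[0,0,0],[0,0,0]], "twist": [[0,0,0.05],[0,0,0.05],[0,0,0],[0,0,0],[0,0,0]]}}

```text
clock: 30.75
position: [0.579, 0.1935, 0.054]
tool_rot: [-3.141, 0.0, -0.041]
force: [-0.2, -0.7, -0.1]
grip_width: 0.0242
finger_force: 0.0
```

Call:
{"fn": "apply_moves", "kwargs": {"claw": [0.024,0.024,0.024], "xyz": [[0,0.002,0],[0,0,0],[0,0,0]], "twist": [[0,0,0],[0,0,0],[0,0,0]]}}

```text
clock: 31.05
position: [0.579, 0.1911, 0.054]
tool_rot: [3.142, 0.0, -0.043]
force: [-1.2, -0.6, -0.1]
grip_width: 0.0242
finger_force: 0.0
```

Keep pushing by 1 mm rows until the stop shows in the force.

Call:
{"fn": "apply_moves", "kwargs": {"claw": [0.024,0.024,0.024,0.024], "xyz": [[0,0.001,0],[0,0.001,0],[0,0,0],[0,0,0]], "twist": [[0,0,0],[0,0,0],[0,0,0],[0,0,0]]}}

```text
clock: 31.45
position: [0.5789, 0.189, 0.054]
tool_rot: [3.141, 0.0, -0.043]
force: [1.4, 0.4, 0.6]
grip_width: 0.0242
finger_force: 0.0
```

Call:
{"fn": "apply_moves", "kwargs": {"claw": [0.024,0.024,0.024], "xyz": [[0,0.001,0],[0,0,0],[0,0,0]], "twist": [[0,0,0],[0,0,0],[0,0,0]]}}

```text
clock: 31.75
position: [0.5789, 0.1881, 0.054]
tool_rot: [3.141, 0.0, -0.043]
force: [0.1, -0.3, 0.4]
grip_width: 0.0239
finger_force: 0.0
```

Call:
{"fn": "apply_moves", "kwargs": {"claw": [0.024,0.024,0.024,0.024], "xyz": [[0,0.001,0],[0,0.001,0],[0,0,0],[0,0,0]], "twist": [[0,0,0],[0,0,0],[0,0,0],[0,0,0]]}}

```text
clock: 32.15
position: [0.5789, 0.187, 0.054]
tool_rot: [-3.141, -0.0, -0.043]
force: [0.7, 4.7, -0.5]
grip_width: 0.0239
finger_force: 2.5
```

Call:
{"fn": "apply_moves", "kwargs": {"claw": [0.024,0.024,0.024,0.024], "xyz": [[0,0.001,0],[0,0.001,0],[0,0,0],[0,0,0]], "twist": [[0,0,0],[0,0,0],[0,0,0],[0,0,0]]}}

```text
clock: 32.55
position: [0.5789, 0.1868, 0.0541]
tool_rot: [-3.139, -0.0, -0.041]
force: [2.7, 13.0, -3.1]
grip_width: 0.0241
finger_force: 6.6
```

The stop is reached: 13 N, with no further travel. I'll back off without touching the knob, rise and verify.

Call:
{"fn": "apply_moves", "kwargs": {"claw": [0.024,0.045,0.045,0.045,0.045,0.045,0.045,0.045,0.045,0.045], "xyz": [[0,-0.006,0],[0,0,0],[0,0,0],[0,0,-0.02],[0,0,-0.04],[0,0,-0.04],[0,0,-0.04],[0,0,-0.04],[0,0,-0.02],[0,0,0]], "twist": [[0,0,0],[0,0,0],[0,0,0],[0,0,0],[0,0,0],[0,0,0],[0,0,0],[0,0,0],[0,0,0],[0,0,0]]}}

```text
clock: 33.55
position: [0.5802, 0.1898, 0.2569]
tool_rot: [-3.14, -0.004, -0.044]
force: [0.4, -0.0, -0.4]
grip_width: 0.0449
finger_force: 0.0
```

```bash
python3 - <<'E'
from tray import *
f=bot.grab_frame("wrist")
for c in("scene","side"): np.save(c+"9.npy",bot.grab_frame(c),allow_pickle=True)
g=cv2.cvtColor(f["img"],cv2.COLOR_RGB2GRAY)
def blob(z,lo,hi,ctr):
    u=proj(f,ctr).round().astype(int); x0,y0=u-30
    m=((g>=lo)&(g<=hi)).astype(np.uint8)[y0:y0+60,x0:x0+60]
    n,l,s,c=cv2.connectedComponentsWithStats(m); k=min((i for i in range(1,n) if s[i,4]>40),key=lambda i:np.hypot(*(c[i]-30)))
    return ray(f,*(c[k]+[x0,y0]),z)[:2],s[k,4]
print("dark knob",blob(.1,0,45,[.578,.192,.1]),"expect",[.578,.192])
print("expected px",proj(f,[.578,.1918,.1]),proj(f,[.473,.196,.081]))
v,u=np.where(g[150:330,250:400]>225);print("bright (arm) px cols",np.percentile(u+250,[5,50,95]),"rows",np.percentile(v+150,[5,50,95]))
old=np.load("side6.npy",allow_pickle=True).item()["img"].astype(int);new=np.load("side9.npy",allow_pickle=True).item()["img"].astype(int)
s0=np.load("side5.npy",allow_pickle=True).item()
for n,(x0,y0,x1,y1) in dict(tray=(318,225,422,325),good=(298,203,335,246),pink=(222,145,272,172)).items():
    d=np.abs(old-new).max(2)[y0:y1,x0:x1]>40; v,u=np.where(d); print(n,d.sum(),(u.min()+x0,u.max()+x0,v.min()+y0,v.max()+y0) if len(u) else "")
fit('6');fit('9')
for c in("side","wrist","scene"):
  for q in("keeper_knob","reject_bar_center","good_bar_center"):
    for d in bot.find_in(c,q)[:3]: print(c,q,np.round(d["position"],4),round(d["score"],2))
s=bot.observe();print(s["position"],s["clock"])
E
```

```text
Traceback (most recent call last):
ValueError: min() iterable argument is empty
```

```bash
python3 - <<'E'
from tray import *
f=bot.grab_frame("wrist")
g=cv2.cvtColor(f["img"],cv2.COLOR_RGB2GRAY)
u=proj(f,[.578,.192,.108]).round().astype(int);print("knob exp",u,"pivot exp",proj(f,[.473,.196,.081]))
for v in range(u[1]-14,u[1]+64,6): print(v,*g[v,u[0]-20:u[0]+21:2])
new=np.load("side9.npy",allow_pickle=True).item()["img"][:,:,::-1].astype(int)
for nm in("side0.png",):
  old=cv2.imread("pics/"+nm).astype(int)
  for n,(x0,y0,x1,y1) in dict(tray=(318,225,422,325),good=(298,203,335,246),pink=(222,145,272,172),arm=(265,148,315,168),fixture=(258,168,320,206)).items():
    d=np.abs(old-new).max(2)[y0:y1,x0:x1]>40; v,u=np.where(d); print(n,d.sum(),(u.min()+x0,u.max()+x0,v.min()+y0,v.max()+y0) if len(u) else "")
fit('6');fit('9')
for c in("side","wrist"):
  for q in("keeper_knob","reject_bar_center","good_bar_center"):
    for d in bot.find_in(c,q)[:3]: print(c,q,np.round(d["position"],4),round(d["score"],2))
E
```

```text
knob exp [321 179] pivot exp [321.6738373  255.24444268]
165 190 206 202 217 163 137 133 134 141 165 183 185 186 163 140 138 137 125 174 215 210
171 140 165 174 154 137 136 136 144 82 28 32 32 30 43 139 162 107 102 112 153 171
177 134 135 134 134 136 136 129 88 58 60 61 61 61 62 63 86 100 101 100 99 101
183 134 135 135 135 136 137 133 116 76 61 60 62 63 71 85 101 101 101 101 101 102
189 135 136 135 135 137 136 134 138 208 249 251 251 252 243 165 105 101 101 102 102 102
195 135 136 135 135 137 137 135 140 209 249 252 252 252 243 161 102 102 101 103 102 103
201 136 137 136 137 138 137 135 140 210 249 252 252 252 243 171 130 119 115 107 105 107
207 135 137 137 138 139 138 136 140 210 249 253 253 252 244 177 141 140 139 140 141 143
213 136 137 137 138 139 138 137 142 211 249 252 252 252 243 176 140 140 139 141 142 143
219 137 138 137 139 139 139 138 143 211 249 252 252 252 243 176 141 141 140 141 142 143
225 116 134 137 138 139 138 132 135 211 250 252 252 252 238 169 140 141 139 142 143 143
231 101 102 101 104 103 103 124 170 218 250 252 252 252 246 225 180 143 140 141 143 144
237 126 11
[... 420 characters left out ...]
1  0.0109] 0.101
['scene', 'side'] [ 0.5483 -0.206   0.0575] 0.213
['scene'] [ 0.5482 -0.2098  0.0855] 0.077
['side'] [ 0.5467 -0.2011  0.0109] 0.101
side keeper_knob [0.5384 0.1863 0.0758] 0.76
side keeper_knob [ 0.5407 -0.2128  0.0162] 0.7
side reject_bar_center [ 0.541  -0.2113  0.0173] 0.87
side reject_bar_center [0.4584 0.3725 0.0156] 0.7
side good_bar_center [ 0.5133 -0.014   0.0154] 0.73
side good_bar_center [0.5383 0.1861 0.0764] 0.61
wrist keeper_knob [0.5269 0.1919 0.0703] 0.75
wrist keeper_knob [ 0.519  -0.0072  0.014 ] 0.45
wrist reject_bar_center [ 0.5464 -0.1937  0.0182] 0.71
wrist reject_bar_center [0.4554 0.3808 0.0179] 0.56
wrist good_bar_center [ 0.52   -0.0074  0.0111] 0.9
```

```bash
python3 -c "
from workcell import bot
print(bot.job_done())"
```

```text
the job is handed in; nothing more can be done
None
```

The reject bar lies flat along the middle of the scrap tray, below the rim, and the keeper arm is back against its home stop over the empty V-blocks. Checked against earlier pictures, the good bar and the tray have not moved; the job was handed in at about 34 s.

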